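# Seat the sensor bracket in the datum corner

## Robot

A 7-joint arm with a two-finger parallel gripper is mounted at the origin on the work surface. World frame = base frame: x ahead of the robot, y to its left, z up, the work surface at z = 0. Lengths are in m, angles in rad, forces in N, time in s.
With the tool pointing down it reaches from about 0.425 to 0.875 m from the base axis. Payload 4.7 kg.
Tool frame: the origin (TCP) lies where the fingers leave the gripper's body, on its centre line; the fingertips stand 70 mm ahead of it and the grasp point (between the pads) lies 51 mm ahead of it; z points along the fingers, y is the line along which they close (so a half turn about z gives the same grasp; the last joint's range is limited). The gripper opens to 87 mm and grips with 3 to 60 N. Pads are 19 mm wide; open, the fingers measure 117 mm over their backs; the gripper's body (75 mm by 190 mm) begins 51 mm behind the grasp point.
Start: joints at [1.236, 0.321, -0.07, 1.45, 0.023, 1.371, -0.057], TCP at [0.222, -0.611, 0.292] pointing down, gripper open.
Joint ranges: [-2.86, 2.86], [-0.3, 2.09], [-1.38, 1.24], [0.06, 2.45], [-1.56, 4.7], [0.09, 2.05], [-2.69, 2.69]. Speed limits (rad/s): [2.57, 2.57, 3.14, 3.14, 3.14, 3.14, 3.14].

## Interface

Orientations are given as a unit quaternion [x, y, z, w].
In Python, from bench import ctrl, cams, finder gives the robot as it stands.
- The arm moves only by the tool drive_tool, never from a script. Its argument "commands" is a list of rows, each a list of 2 entries, a list of its own where there are three numbers: the shift along the tool's x, y, z in cm, then the turn about the tool's z in rad. A call has 1 to 20 rows; each row shifts and turns the commanded pose from where the row before left it, along the tool's axes as they then stand; what a row does not reach is not made up. A row lasts 1/8 s, in which the tool goes at most 62.5 mm and 10.7 degrees, less where a joint would pass 70% of its speed; a pose out of reach is approached as far as the arm can. A call is refused whole if a number of a shift passes 6.25 or a number of a turn 0.188, either way. A call with a gripper value outside its range is refused whole. "hand" is the finger opening in cm, from 0 to 8.7, set as the call begins (left out, the last holds). The fingers move at their own pace and stop on an object; the grip force is fixed at half the most. Time passes only in rows, so rows that do not move let the fingers close. It gives the time, the measured TCP pose, the force, the opening and the grip force at its end, in the units of the state.
- ctrl.sense(): the state, without advancing time (a new reading comes with each control period).
- cams.grab_frame(name): name is "scene" or "top"; returns a dict with "color" (420x560x3 uint8, red, green, blue), "z_map" (420x560 float32, m along the optical axis (not along the pixel's ray), 0 where there is no reading), "K" (3x3 intrinsics, pixels), "k1" (the pictures are not rectified: a ray, as slopes to the right and down, at radius r is drawn at 1 + k1 r^2 times it, then the intrinsics apply), "rvec" (rotation vector, rad) and "tvec" (3), from world to camera coordinates, as OpenCV has them. Camera axes: x right, y down, z forward; pixel columns grow to the right and rows downward; lengths in m; the calibration is good to about 2 mm. A picture is of the moment at which its call begins.
- ctrl.finish_job(): hands the job in; it is judged then, once.
Trained networks look in a picture, given as the dict that the camera call returned (one of the last four; its "shot" number tells which), for a name from the list of things; names that differ only in an ending like _2 or _b are one class to them, and where a whole thing is asked for, a point or a joint stands for the part that bears it (a point fixed in the world has none). Each returns a list of dicts, best first, with "p" (0 to 1); they miss things now and then, are a little off and sometimes report something else, mostly with a low value. They report only what shows in the picture. A call takes as long as a camera call.
- finder.trace(picture, label): "pixels" (420x560 bool, what is visible of it) and "at" ([column, row] in pixels, amid what is visible of it).
The state is a dict: "t": time; "joint_positions": joint angles; "qd": joint speeds; "joint_efforts": joint torques, N m; "ee_pos": TCP position; "eef_rot": TCP orientation; "ft_force": force on the tool from outside, world axes, zero at the start; "wrist_torque": the same for the moment, N m; "width": finger opening in m; "grip_force": force on a finger pad.
Only numpy, scipy, OpenCV 4.12 (cv2) and the standard library are available. Lean on these libraries where they do the work, as an engineer would, in place of code of your own. Each camera call takes 0.05 s, during which the arm holds its last target. There are 200 camera calls.

## Task

Push the zinc sensor bracket along the tabletop into the dark steel datum corner, so that the back of its upright lies flush against the long fence and its left side is fully home against the short end stop, then leave it there. Slide it steadily, flat on the table all the way: do not lift, tip or flick it, and leave everything else where it stands.

Things in the scene. Friction and masses are not known exactly. Their poses are not given: they have to be found in the camera images.
- bracket: Loose grey zinc sensor bracket, 0.2 to 0.45 kg. Base plate 60 mm (its x) by 96 mm (its y), 14 mm thick; along its back (+x) edge a full-width upright, 10 mm thick, top 50 mm above the table, plane at the back, with a dark bore and a boss in front. Origin: centre of the underside; y to its left, z up. Starts in front (-x) of the fence, turned at most 0.5 rad from it; stays where left.
- bracket_corner (a point): Back left bottom corner of the bracket: 30 mm along its x and 48 mm along its y from its origin. Seated, it lies at the origin of corner. Sliding the bracket can take up to about 7 N.
- corner: Fixed L of dark steel bars, 16 mm wide, 18 mm high. Origin: the inner corner at table height. The long fence runs 280 mm along -y, its working face is the plane x = 0, looking to -x; the short end stop runs 80 mm along -x, its working face is the plane y = 0, looking to -y. Its x points away from the robot, within 0.25 rad; z up.
- housing: Loose orange plastic connector housing, 32 x 44 mm, 34 mm high; origin under its centre. To be left alone.
- window: Loose frosted glass photodiode window, a disc 48 mm across and 7 mm thick, lying flat; origin under its centre. To be left alone.
- go_gauge: Loose knurled steel go gauge standing on its handle: 25 mm across, 64 mm high; origin under its centre. To be left alone.
- swab_cup: Loose white ceramic cup, 60 mm across, 60 mm high; origin under its centre. To be left alone.
- driver: Loose screwdriver, 160 mm long, lying on the table to the right. To be left alone.

How it is judged:
At the end, for the whole second after the job is handed in: The bracket lies flat and still with its back left corner within 3 mm of both the fence and the end stop and its back parallel to the fence within 2 degrees; the five other loose things are within 15 mm of where they started (x of bracket_corner in the frame of corner between -0.003 and 0.003 m and y of bracket_corner in the frame of corner between -0.003 and 0.003 m and angle between the x axis of bracket and the x axis of corner, either way round below 0.035 rad and angle between bracket's own z axis and vertical below 0.05 rad and height (world z) of bracket below 0.004 m and linear speed of bracket below 0.01 m/s and distance of each of housing, window, go_gauge, swab_cup, driver from where it was at the start of the episode below 0.015 m); the robot touches nothing.
It fails at once if the bracket is lifted off the table (over 6 mm) or tipped (over 7 degrees) (height (world z) of bracket above 0.006 m or angle between bracket's own z axis and vertical above 0.12 rad).
It fails at once if the bracket is flicked or knocked across the table (faster than 0.5 m/s) (linear speed of bracket above 0.5 m/s).
It fails at once if another thing is shifted more than 15 mm (distance of any of housing, window, go_gauge, swab_cup, driver from where it was at the start of the episode above 0.015 m).
It also fails if it takes over 51 s, if anything falls off the work surface, if the arm or the gripper's body presses on something with over 40 N, if the wrist force passes 120 N, or if a joint passes its speed limit or range.

## Working session

There is one attempt and no reset: what is moved stays moved. The work goes in short steps, Python scripts to look and compute and a tool call to move; the robot and the scene stay as the last step left them, time stands still between calls to the robot, and variables do not carry over. Pictures are saved under pics/ and viewed, at most 10 in all, crops included, and the job is handed in when it is done.

Besides the shell and the picture viewer there is one more tool, called after "Emit:" as name([rows], argument=value, ...), one row to a line, values as JSON. drive_tool: Moves the arm, as the interface text tells. Its arguments: {"type":"object","properties":{"commands":{"type":"array","items":{"type":"array"}},"hand":{"type":"number"}},"required":["commands"]}

```bash
mkdir -p pics; cat > h.py <<'E'
import numpy as np, cv2
from bench import ctrl, cams, finder
def world(p, mask, zoff=0):
    v,u=np.nonzero(mask & (p["z_map"]>0)); return px(p,u,v)
def px(p,u,v):
    z=p["z_map"][v,u]; K=np.array(p["K"])
    d=np.array([p["k1"],0,0,0,0.])
    s=cv2.undistortPoints(np.stack([u,v],1).astype(float).reshape(-1,1,2),K,d)[:,0]
    c=np.c_[s*z[:,None],z]
    R=cv2.Rodrigues(np.array(p["rvec"],float))[0]
    return (c-np.array(p["tvec"]).ravel())@R
def proj(p,P):
    return cv2.projectPoints(np.array(P,float).reshape(-1,3),np.array(p["rvec"],float),np.array(p["tvec"],float),np.array(p["K"]),np.array([p["k1"],0,0,0,0.]))[0][:,0]
E
python3 - <<'E'
from h import *
s=ctrl.sense(); print(s["t"],s["ee_pos"],s["eef_rot"],s["ft_force"],s["width"])
ims=[]
for n in("top","scene"):
    p=cams.grab_frame(n); cv2.imwrite(f"pics/{n}0.png",p["color"][...,::-1])
    R=cv2.Rodrigues(np.array(p["rvec"],float))[0]; print(n,"cam at",-R.T@np.array(p["tvec"]).ravel())
    for l in("bracket","corner","housing","window","go_gauge","swab_cup","driver"):
        for d in finder.trace(p,l)[:2]:
            w=world(p,d["pixels"]); 
            print(l,round(d["p"],2),np.round(d["at"]),d["pixels"].sum(),np.median(w,0).round(3),np.percentile(w,2,0).round(3),np.percentile(w,98,0).round(3))
E
```

```text
0.0 [ 0.22197244 -0.61049265  0.29117092] [ 9.84827242e-01  1.73535062e-01 -2.17031047e-04 -9.16167493e-04] [-0.95627899  1.1179083   0.48255202] 0.08697047317629146
top cam at [ 0.42312702 -0.00650079  1.4451453 ]
bracket 0.65 [295. 195.] 772 [ 0.621 -0.065  0.014] [ 0.585 -0.112 -0.002] [ 0.655 -0.017  0.051]
corner 0.61 [273. 164.] 757 [0.718 0.003 0.017] [ 0.626 -0.167  0.003] [0.747 0.112 0.023]
corner 0.59 [129. 245.] 405 [0.469 0.421 0.029] [ 0.44   0.385 -0.003] [0.496 0.44  0.063]
housing 0.75 [160. 215.] 198 [0.562 0.332 0.024] [ 0.543  0.311 -0.001] [0.581 0.357 0.036]
window 0.79 [394. 181.] 168 [ 0.649 -0.36   0.006] [ 0.631 -0.38  -0.001] [ 0.668 -0.34   0.011]
swab_cup 0.58 [132. 247.] 388 [0.469 0.421 0.031] [ 0.442  0.384 -0.002] [0.495 0.439 0.063]
swab_cup 0.24 [445. 268.] 313 [ 0.389 -0.502  0.02 ] [ 0.343 -0.515 -0.001] [ 0.493 -0.492  0.029]
driver 0.61 [445. 271.] 289 [ 0.386 -0.501  0.02 ] [ 0.343 -0.515  0.008] [ 0.491 -0.492  0.029]
scene cam at [ 1.03824853 -0.39704252  0.81749414]
bracket 0.85 [284. 249.] 978 [ 0.632 -0.071  0.016] [ 0.585 -0.116  0.001] [ 0.655 -0.017  0.052]
corner 0.95 [328. 265.] 1108 [ 0.722 -0.012  0.018] [ 0.626 -0.173  0.005] [0.749 0.108 0.021]
housing 0.61 [381. 169.] 159 [0.567 0.321 0.024] [0.55  0.307 0.005] [0.582 0.349 0.034]
window 0.72 [186. 327.] 378 [ 0.651 -0.361  0.007] [ 0.629 -0.382  0.002] [ 0.671 -0.339  0.01 ]
window 0.58 [ 80. 271.] 390 [ 0.394 -0.503  0.023] [ 0.346 -0.515  0.007] [ 0.491 -0.493  0.027]
go_gauge 0.62 [151. 287.] 214 [ 0.539 -0.381  0.039] [ 0.508 -0.392  0.001] [ 0.545 -0.369  0.066]
swab_cup 0.96 [377. 136.] 401 [0.471 0.403 0.04 ] [0.443 0.38  0.002] [0.496 0.437 0.06 ]
driver 0.8 [ 79. 270.] 362 [ 0.392 -0.503  0.023] [ 0.344 -0.515  0.01 ] [ 0.489 -0.493  0.027]
```

```bash
cat >> h.py <<'E'
from scipy.optimize import minimize
def fit(P,inside,x0):
    # P xy points; inside(local)->distance outside of shape; trimmed mean cost
    def loc(q): c,s=np.cos(q[2]),np.sin(q[2]); return (P-q[:2])@np.array([[c,-s],[s,c]])
    f=lambda q: np.minimum(inside(loc(q)),.012).mean()
    best=min((minimize(f,np.array(x0)+[0,0,a],method="Nelder-Mead",options=dict(initial_simplex=np.array(x0)+[0,0,a]+np.array([[0,0,0],[.02,0,0],[0,.02,0],[0,0,.2]]),maxiter=800)) for a in(-.4,-.2,0,.2,.4)),key=lambda r:r.fun)
    return best.x,best.fun
def box(l,x0,x1,y0,y1): # signed-ish: distance outside
    d=np.maximum(np.maximum(x0-l[:,0],l[:,0]-x1),np.maximum(y0-l[:,1],l[:,1]-y1)); return np.maximum(d,0)
def best(p,l):
    r=finder.trace(p,l); return r[0] if r else None
def pose(M):  # rectangle of upright top -> bracket
    pass
E
python3 - <<'E'
from h import *
ims=[]
for n in("top","scene"):
    p=cams.grab_frame(n)
    b=world(p,best(p,"bracket")["pixels"]); c=world(p,best(p,"corner")["pixels"])
    t=b[b[:,2]>.044][:,:2]; t2=b[(b[:,2]>.010)][:,:2]
    print(n,len(t),cv2.minAreaRect((t*1000).astype(np.float32)),cv2.minAreaRect((t2*1000).astype(np.float32)))
    q,f=fit(t2,lambda l:box(l,-.03,.03,-.048,.048),[.62,-.065,0]);print("br",q.round(4),f)
    ct=c[(c[:,2]>.012)&(c[:,2]<.024)][:,:2]
    q,f=fit(ct,lambda l:np.minimum(box(l,0,.016,-.28,.016),box(l,-.08,.016,0,.016)),[.73,.1,0]);print("corner",q.round(4),f,len(ct))
    a=[int(x) for x in proj(p,[[.65,-.03,.02]])[0]]
    im=p["color"][...,::-1][max(a[1]-75,0):a[1]+75,a[0]-100:a[0]+100]
    ims.append(cv2.resize(im,(800,600),interpolation=cv2.INTER_CUBIC)[:, :])
cv2.imwrite("pics/crop.png",cv2.resize(np.hstack(ims),(800,300)))
E
```

```text
top 119 ((640.3963623046875, -59.8655891418457), (15.474353790283203, 94.5374755859375), 11.916840553283691) ((618.5767822265625, -65.16065979003906), (60.47156524658203, 95.89165496826172), 12.042363166809082)
br [ 0.6185 -0.0652  0.214 ] 1.4253401807957383e-06
corner [0.6964 0.0998 0.1492] 7.349560653237417e-06 636
scene 186 ((639.5213012695312, -61.45600128173828), (16.462188720703125, 97.20555114746094), 12.978570938110352) ((617.5505981445312, -66.44132995605469), (62.27446365356445, 97.66017150878906), 12.269190788269043)
br [ 0.618  -0.0667  0.2144] 1.3299096197374237e-05
corner [0.6955 0.0989 0.1498] 1.97900108080682e-05 996
```

View pics/scene0.png

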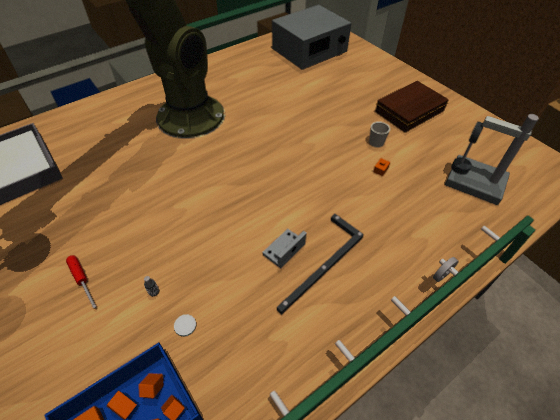

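View pics/crop.png

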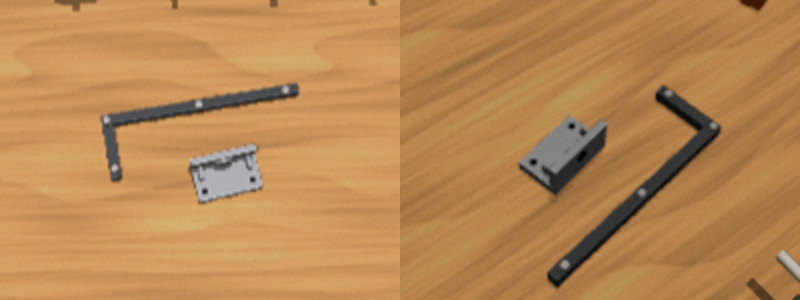

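The scene view shows the bracket at about (285,247), in front of the fence, with the corner at about (360,235). The cup, housing, gauge, window and driver are all well clear. Both views agree: the corner is at (0.696, 0.0995) turned 0.149, and the bracket is at (0.618, -0.066) turned 0.214.

Emit:
drive_tool([
  [[0,0,0],0.1],
  [[0,0,0],0.1],
  [[2.5,-3,0],0],
  [[2.9,-3.4,0],0],
  [[2.9,-3.4,0],0],
  [[2.9,-3.4,0],0],
  [[2.9,-3.4,0],0],
  [[2.9,-3.4,0],0],
  [[2.9,-3.4,0],0],
  [[2.9,-3.4,0],0],
  [[2.9,-3.4,0],0],
  [[2.9,-3.4,0],0],
  [[2.9,-3.4,0],0],
  [[2.9,-3.4,0],0],
  [[2.9,-3.4,0],0],
  [[2.9,-3.4,0],0],
  [[0,0,0],0],
], hand=4.5)

```text
t: 3.22
ee_pos: [0.551, -0.0798, 0.2925]
eef_rot: [0.997, 0.078, 0.001, -0.001]
ft_force: [0.4, 1.1, -0.2]
width: 0.045
grip_force: 0.0
```

```bash
cat >> h.py <<'E'
C=np.array([.696,.0994]); A=.1495
def tc(P): # world xy -> corner frame
    c,s=np.cos(A),np.sin(A); return (np.atleast_2d(np.array(P)[...,:2])-C)@np.array([[c,-s],[s,c]])
def tool():
    s=ctrl.sense(); q=s["eef_rot"]; a=2*np.arctan2(q[1],q[0])
    print("t",round(s["t"],2),"tool in corner",tc(s["ee_pos"])[0].round(4),"z",round(s["ee_pos"][2],4),"ang-A",round((a-A+np.pi)%(2*np.pi)-np.pi,4),"F",np.round(s["ft_force"],1),"w",round(s["width"],4),"q",np.round(s["joint_positions"],2)); return s
def bracket():
    for n in("top","scene"):
        p=cams.grab_frame(n); d=best(p,"bracket")
        if d is None: print(n,"none"); continue
        b=world(p,d["pixels"]); t=b[(b[:,2]>.01)&(b[:,2]<.056)][:,:2]
        q,f=fit(t,lambda l:box(l,-.03,.03,-.048,.048),[*np.median(t,0),.15])
        c,s=np.cos(q[2]),np.sin(q[2]); k=q[:2]+[.03*c-.048*s,.03*s+.048*c]
        print(n,"bracket corner in corner frame",tc(k)[0].round(4),"yaw",round(q[2]-A,4),"cost",f,len(t))
E
python3 -c "
from h import *
tool()"
```

```text
t 3.23 tool in corner [-0.17   -0.1556] z 0.2925 ang-A 0.0067 F [ 0.4  1.1 -0.2] w 0.045 q [ 0.58  0.16 -0.53  1.67  0.08  1.34 -1.38]
```

Emit:
drive_tool([
  [[0,0,3],0],
  [[0,0,4],0],
  [[0,0,4],0],
  [[0,0,4],0],
  [[0,0,3],0],
  [[0,0,2],0],
  [[0,0,1.5],0],
  [[0,0,0],0],
  [[1,0,0],0],
  [[0.5,0,0],0],
  [[0.5,0,0],0],
  [[0.5,0,0],0],
  [[0,0,0],0],
])

```text
t: 4.85
ee_pos: [0.5748, -0.0806, 0.0773]
eef_rot: [0.997, 0.074, 0.0, -0.0]
ft_force: [-0.9, 0.4, -1.1]
width: 0.0447
grip_force: 0.0
```

```bash
python3 -c "
from h import *
tool();bracket()"
```

```text
t 4.85 tool in corner [-0.1466 -0.16  ] z 0.0773 ang-A -0.0004 F [-0.9  0.4 -1.1] w 0.0447 q [ 0.5   0.42 -0.48  1.83  0.24  0.95 -1.51]
top bracket corner in corner frame [-0.3324 -0.5565] yaw -1.1791 cost 0.0009437960888039544 292
scene bracket corner in corner frame [-0.0745 -0.1026] yaw 0.0578 cost 1.363722419174119e-05 866
```

Emit:
drive_tool([
  [[0.4,0,0],0],
  [[0.4,0,0],0],
  [[0.4,0,0],0],
  [[0.6,0,0],0],
  [[0.6,0,0],0],
  [[0.6,0,0],0],
  [[0.6,0,0],0],
  [[0.6,0,0],0],
  [[0.4,0,0],0],
  [[0.3,0,0],0],
  [[0.1,0,0],0],
  [[0,0,0],0],
])

```text
t: 6.55
ee_pos: [0.624, -0.0733, 0.0773]
eef_rot: [0.997, 0.074, 0.0, 0.0]
ft_force: [-0.3, 0.4, 0.2]
width: 0.0449
grip_force: 0.3
```

```bash
python3 -c "
from h import *
tool();bracket()"
```

```text
t 6.55 tool in corner [-0.0969 -0.1601] z 0.0773 ang-A -0.0006 F [-0.3  0.4  0.2] w 0.0449 q [ 0.45  0.51 -0.47  1.71  0.27  0.99 -1.54]
top bracket corner in corner frame [ 0.0138 -0.0807] yaw -0.3995 cost 0.0 35
scene bracket corner in corner frame [-0.0246 -0.1067] yaw -0.0052 cost 5.539492264515303e-06 892
```

Emit:
drive_tool([
  [[0.3,0,0],0],
  [[0.4,0,0],0],
  [[0.5,0,0],0],
  [[0.4,0,0],0],
  [[0.2,0,0],0],
  [[0.1,0,0],0],
  [[0,0,0],0],
  [[-1,0,0],0],
  [[-1,0,0],0],
  [[0,0,-2],0],
  [[0,0,-3],0],
  [[0,0,-3],0],
  [[2,2.8,0],0],
  [[2.2,2.9,0],0],
  [[2,2.8,0],0],
  [[0,0,0],0],
])

```text
t: 8.75
ee_pos: [0.6981, -0.1517, 0.1585]
eef_rot: [0.997, 0.072, 0.001, 0.001]
ft_force: [-0.5, -0.8, 0.0]
width: 0.045
grip_force: 0.0
```

Emit:
drive_tool([
  [[0,0,0],-0.174],
  [[0,0,0],-0.174],
  [[0,0,0],-0.174],
  [[0,0,0],-0.174],
  [[0,0,0],-0.175],
  [[0,0,0],-0.175],
  [[0,0,0],-0.175],
  [[0,0,0],-0.175],
  [[0,0,0],-0.175],
  [[0,0,0],0],
  [[0,0,0],0],
], hand=1.5)

```text
t: 10.12
ee_pos: [0.6967, -0.1479, 0.158]
eef_rot: [0.653, 0.757, 0.0, 0.0]
ft_force: [0.1, -0.2, 0.3]
width: 0.0146
grip_force: 0.0
```

```bash
python3 -c "
from h import *
tool();bracket()"
```

```text
t 10.12 tool in corner [-0.0361 -0.2447] z 0.158 ang-A 1.568 F [ 0.1 -0.2  0.3] w 0.0146 q [ 0.68  0.65 -0.75  1.41  0.45  1.25  0.04]
top bracket corner in corner frame [-0.0052 -0.103 ] yaw -0.0026 cost 1.1241846853295511e-05 619
scene bracket corner in corner frame [-0.0084 -0.097 ] yaw 0.1765 cost 0.0 168
```

Emit:
drive_tool([
  [[0,0,2.5],0],
  [[0,0,2.5],0],
  [[0,0,2],0],
  [[0,0,1],0],
  [[0,0,0],0],
  [[1,0,0],0],
  [[1,0,0],0],
  [[0.6,0,0],0],
  [[0.4,0,0],0],
  [[0.4,0,0],0],
  [[0.5,0,0],0],
  [[0.6,0,0],0],
  [[0.6,0,0],0],
  [[0.6,0,0],0],
  [[0.6,0,0],0],
  [[0.6,0,0],0],
  [[0.4,0,0],0],
  [[0.2,0,0],0],
  [[0.1,0,0],0],
  [[0,0,0],0],
])

```text
t: 12.82
ee_pos: [0.6855, -0.0732, 0.0772]
eef_rot: [0.653, 0.758, 0.0, -0.0]
ft_force: [0.7, -1.1, 0.9]
width: 0.0152
grip_force: 0.8
```

```bash
python3 -c "
from h import *
tool();bracket()"
```

```text
t 12.82 tool in corner [-0.0361 -0.1691] z 0.0772 ang-A 1.5702 F [ 0.7 -1.1  0.9] w 0.0152 q [ 0.58  0.69 -0.73  1.53  0.49  1.11 -0.1 ]
top bracket corner in corner frame [-0.0048 -0.0466] yaw -0.0192 cost 6.295519251499767e-08 498
scene bracket corner in corner frame [-0.0059 -0.0615] yaw -0.0011 cost 6.901475822434187e-06 267
```

Emit:
drive_tool([
  [[0.3,0,0],0],
  [[0.5,0,0],0],
  [[0.6,0,0],0],
  [[0.6,0,0],0],
  [[0.6,0,0],0],
  [[0.6,0,0],0],
  [[0.6,0,0],0],
  [[0.6,0,0],0],
  [[0.5,0,0],0],
  [[0.4,0,0],0],
  [[0.2,0,0],0],
  [[0.1,0,0],0],
  [[0,0,0],0],
])

```text
t: 14.65
ee_pos: [0.6772, -0.0178, 0.0772]
eef_rot: [0.653, 0.758, 0.0, -0.0]
ft_force: [0.5, -1.2, 0.4]
width: 0.0148
grip_force: 0.3
```

Emit:
drive_tool([
  [[0.1,0,0],0],
  [[0.1,0,0],0],
  [[0.1,0,0],0],
  [[0,0,0],0],
])

```text
t: 15.15
ee_pos: [0.6767, -0.0146, 0.0772]
eef_rot: [0.652, 0.758, 0.0, -0.0]
ft_force: [0.1, -0.0, -1.0]
width: 0.0151
grip_force: 0.4
```

Emit:
drive_tool([
  [[0.1,0,0],0],
  [[0.1,0,0],0],
  [[0,0,0],0],
])

```text
t: 15.52
ee_pos: [0.6764, -0.0126, 0.0772]
eef_rot: [0.652, 0.758, 0.0, -0.0]
ft_force: [1.1, -0.7, -0.0]
width: 0.0152
grip_force: 0.3
```

```bash
python3 -c "
from h import *
tool();bracket()"
```

```text
t 15.53 tool in corner [-0.0361 -0.1079] z 0.0772 ang-A 1.5706 F [ 1.1 -0.7 -0. ] w 0.0152 q [ 0.52  0.67 -0.74  1.57  0.49  1.1  -0.2 ]
top bracket corner in corner frame [-0.0042  0.0063] yaw -0.0192 cost 7.648418023524252e-05 471
scene bracket corner in corner frame [-0.0057  0.001 ] yaw -0.0053 cost 4.3388962252092994e-05 204
```

Emit:
drive_tool([
  [[0.1,0,0],0],
  [[0,0,0],0],
])

```text
t: 15.98
ee_pos: [0.6764, -0.0124, 0.0773]
eef_rot: [0.653, 0.758, -0.0, 0.0]
ft_force: [0.2, -1.0, 0.0]
width: 0.0154
grip_force: 0.9
```

Emit:
drive_tool([
  [[0.1,0,0],0],
  [[0,0,0],0],
])

```text
t: 16.23
ee_pos: [0.6764, -0.0123, 0.0773]
eef_rot: [0.653, 0.757, -0.001, 0.001]
ft_force: [0.9, -4.2, 0.8]
width: 0.015
grip_force: 2.3
```

Emit:
drive_tool([
  [[0.1,0,0],0],
  [[0,0,0],0],
])

```text
t: 16.48
ee_pos: [0.6764, -0.0122, 0.0773]
eef_rot: [0.653, 0.757, -0.001, 0.001]
ft_force: [1.4, -6.6, -0.1]
width: 0.0151
grip_force: 3.1
```

Emit:
drive_tool([
  [[-0.5,0,0],0],
  [[-1.5,0,0],0],
  [[0,0,-2],0],
  [[0,0,-3],0],
  [[0,0,-3],0],
  [[2.5,-2.3,0],0],
  [[2.8,-2.4,0],0],
  [[2.7,-2.3,0],0],
  [[0,0,0],0],
])

```text
t: 17.6
ee_pos: [0.5963, 0.0426, 0.159]
eef_rot: [0.65, 0.76, 0.0, 0.0]
ft_force: [0.7, -0.4, -0.3]
width: 0.0151
grip_force: 0.0
```

Emit:
drive_tool([
  [[0,0,0],0.174],
  [[0,0,0],0.174],
  [[0,0,0],0.174],
  [[0,0,0],0.174],
  [[0,0,0],0.175],
  [[0,0,0],0.175],
  [[0,0,0],0.175],
  [[0,0,0],0.175],
  [[0,0,0],0.175],
  [[0,0,0],0],
  [[0,0,0],0],
], hand=4.5)

```text
t: 18.98
ee_pos: [0.5984, 0.039, 0.1577]
eef_rot: [0.997, 0.076, 0.0, -0.0]
ft_force: [0.0, 0.3, -0.1]
width: 0.045
grip_force: 0.0
```

```bash
python3 -c "
from h import *
tool();bracket()"
```

```text
t 18.98 tool in corner [-0.1056 -0.0452] z 0.1577 ang-A 0.0021 F [ 0.   0.3 -0.1] w 0.045 q [ 0.36  0.37 -0.57  1.72  0.22  1.11 -1.69]
top none
scene bracket corner in corner frame [-0.0054 -0.0011] yaw -0.0064 cost 6.717664376399681e-06 793
```

Emit:
drive_tool([
  [[0,0.4,0],0],
  [[0,0,2.5],0],
  [[0,0,2.5],0],
  [[0,0,2],0],
  [[0,0,1],0],
  [[0,0,0],0],
  [[0.8,0,0],0],
  [[0.8,0,0],0],
  [[0.5,0,0],0],
  [[0.3,0,0],0],
  [[0.2,0,0],0],
  [[0.2,0,0],0],
  [[0.2,0,0],0],
  [[0.1,0,0],0],
  [[0.1,0,0],0],
  [[0,0,0],0],
])

```text
t: 21.18
ee_pos: [0.6301, 0.0398, 0.0771]
eef_rot: [0.997, 0.074, -0.0, 0.0]
ft_force: [-1.3, 0.4, 0.4]
width: 0.045
grip_force: 0.6
```

Emit:
drive_tool([
  [[0.1,0,0],0],
  [[0.1,0,0],0],
  [[0,0,0],0],
])

```text
t: 21.55
ee_pos: [0.6321, 0.04, 0.0771]
eef_rot: [0.997, 0.074, -0.0, 0.0]
ft_force: [-1.8, -0.9, -0.6]
width: 0.045
grip_force: 0.6
```

Emit:
drive_tool([
  [[0.1,0,0],0],
  [[0.1,0,0],0],
  [[0,0,0],0],
])

```text
t: 21.92
ee_pos: [0.6325, 0.0401, 0.0771]
eef_rot: [0.997, 0.074, -0.002, 0.0]
ft_force: [-7.3, -1.2, 4.2]
width: 0.0448
grip_force: 3.5
```

Emit:
drive_tool([
  [[0.1,0,0],0],
  [[0,0,0],0],
])

```text
t: 22.18
ee_pos: [0.6327, 0.0401, 0.077]
eef_rot: [0.997, 0.074, -0.003, 0.001]
ft_force: [-9.1, -1.3, 5.9]
width: 0.0453
grip_force: 4.7
```

```bash
python3 -c "
from h import *
tool();bracket()"
```

```text
t 22.18 tool in corner [-0.0714 -0.0492] z 0.077 ang-A -0.0008 F [-9.1 -1.3  5.9] w 0.0453 q [ 0.3   0.53 -0.52  1.68  0.3   1.01 -1.74]
top none
scene bracket corner in corner frame [ 0.0007 -0.0011] yaw -0.0145 cost 3.806601249251996e-05 796
```

Emit:
drive_tool([
  [[-0.5,0,0],0],
  [[-1.5,0,0],0],
  [[-1,0,0],0],
  [[0,0,-3],0],
  [[0,0,-5],0],
  [[0,0,-6],0],
  [[0,0,-6],0],
  [[-2,6,0],0],
  [[-2,5.8,0],0],
  [[-2,5.8,0],0],
  [[-2,5.8,0],0],
  [[0,0,0],0],
  [[0,0,0],0],
])

```text
t: 24.0
ee_pos: [0.5614, -0.2061, 0.2774]
eef_rot: [0.997, 0.074, 0.001, -0.0]
ft_force: [0.3, 0.9, 0.2]
width: 0.045
grip_force: 0.0
```

```bash
python3 - <<'E'
from h import *
tool();bracket();ims=[]
for n in("top","scene"):
    p=cams.grab_frame(n); a=[int(x) for x in proj(p,[[*C,.02]])[0]]
    b=world(p,best(p,"bracket")["pixels"]); print(b[:,2].max())
    ims.append(cv2.resize(p["color"][...,::-1][a[1]-50:a[1]+50,a[0]-40:a[0]+40],(400,500),interpolation=cv2.INTER_CUBIC))
cv2.imwrite("pics/end.png",np.hstack(ims))
E
```

```text
t 24.0 tool in corner [-0.1786 -0.282 ] z 0.2774 ang-A -0.001 F [0.3 0.9 0.2] w 0.045 q [ 0.7   0.25 -0.46  1.59  0.11  1.32 -1.2 ]
top bracket corner in corner frame [0.0006 0.0006] yaw -0.0027 cost 1.2224650957185342e-05 640
scene bracket corner in corner frame [-0.0003 -0.0004] yaw 0.0117 cost 7.465613044385321e-06 772
0.05608726427929712
0.05373045867021603
```

View pics/end.png

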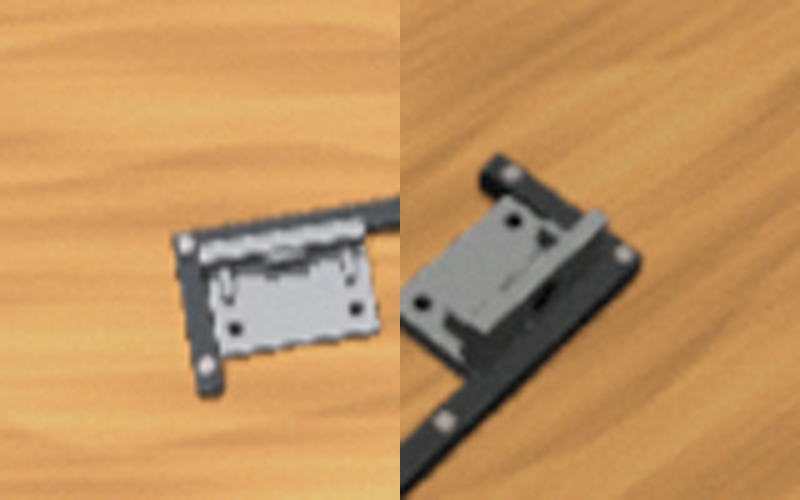

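Both crops show the bracket flush against the fence and home against the stop, with its corner at about (200,250) in the left one. The fits from both views put the corner within 1 mm of the datum origin.

```bash
python3 -c "
from bench import ctrl
print(ctrl.finish_job())"
```

```text
the job is handed in; nothing more can be done
None
```

I pushed the bracket into the datum corner, flush to the fence and home against the end stop (both camera fits within about 1 mm and 0.7° before handing in), and handed the job in at 24 s; no verdict came back.

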